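# Unhook the keyhole-mounted hook rail from the peg board

## Robot

A 6-joint arm with a two-finger parallel gripper is mounted at the origin on the work surface. World frame = base frame: x ahead of the robot, y to its left, z up, the work surface at z = 0. Lengths are in m, angles in rad, forces in N, time in s.
With the tool pointing down it reaches from about 0.375 to 0.925 m from the base axis. Payload 5.7 kg.
Tool frame: the origin (TCP) lies at the very end of the fingers, on their centre line; the grasp point (between the pads) lies 19 mm behind it; z points along the fingers, y is the line along which they close (so a half turn about z gives the same grasp; the last joint's range is limited). The gripper opens to 85 mm and grips with 20 to 120 N. Pads are 22 mm wide; open, the fingers measure 114 mm over their backs; the gripper's body (76 mm by 85 mm) begins 54 mm behind the grasp point. The pads swing forward as they close: fully open they stand 13 mm farther back than shut.
Start: joints at [1.122, 0.359, 1.51, -0, 1.272, -0.115], TCP at [0.197, 0.567, 0.231] pointing down, gripper open.
Joint ranges: [-2.97, 2.97], [-1.01, 2.36], [0.21, 2.38], [-0.96, 4.11], [0.2, 2.71], [-2.98, 2.98]. Speed limits (rad/s): [2.39, 2.39, 3.14, 3.14, 3.14, 3.14].

## Interface

Orientations are given as a rotation vector (axis times angle).
In Python, from rig import r gives the robot as it stands.
- The arm moves only by the shell command python3 -m crank 'ROWS'. ROWS is text: rows parted by semicolons, each of 7 numbers parted by spaces: the turn, a rotation vector about the tool's x, y, z in units of 8 degrees (1.0 is 8 degrees), then the shift along the tool's x, y, z in units of 25 mm (1.0 is 25 mm), then the finger opening in mm, from 0 to 85.4. In form: rx ry rz x y z fingers; .... A call has 1 to 20 rows; each row is the pose to reach, as a shift and turn from the pose commanded when the call began, along the tool's axes at that moment; what a row does not reach only later rows make up. A row lasts 1/10 s, in which the tool goes at most 50 mm and 8.59 degrees, less where a joint would pass 70% of its speed; a pose out of reach is approached as far as the arm can. A call with a gripper value outside its range is refused whole. The fingers move at their own pace and stop on an object; the grip force is fixed at half the most. Time passes only in rows, so rows that repeat a pose let the fingers close. It gives the time, the measured TCP pose, the force, the opening and the grip force at its end, in the units of the state.
- r.get_obs(): the state, without advancing time (a new reading comes with each control period).
- r.read_camera(name): name is "scene" or "top" or "wrist"; returns the picture (384x512x3 uint8, red, green, blue); there is no depth.
- r.camera_model(name): a dict with "fx", "fy", "cx", "cy" (pixels), "R" (3x3) and "t" (3): a world point X has camera coordinates R X + t. Camera axes: x right, y down, z forward; pixel columns grow to the right and rows downward; lengths in m; the calibration is good to about 2 mm. A picture is of the moment at which its call begins: read the wrist's pose just before it. camera_model takes no time and is no camera call; for the wrist camera it gives the pose at the moment of the call.
- r.close_job(): hands the job in; it is judged then, once.
The state is a dict: "time_s": time; "qpos": joint angles; "dq": joint speeds; "tau": joint torques, N m; "position": TCP position; "ee_rot": TCP orientation; "force": force on the tool from outside, world axes, zero at the start; "wrist_torque": the same for the moment, N m; "grip_width": finger opening in m; "grip_force": force on a finger pad.
Only numpy, scipy, OpenCV 4.12 (cv2) and the standard library are available. Lean on these libraries where they do the work, as an engineer would, in place of code of your own. Each camera call takes 0.05 s, during which the arm holds its last target. There are 200 camera calls.

## Task

Take the aluminium hook rail off the sloping peg board: it hangs on two hidden headed pins by keyholes in its back, so slide it along its length to the robot's left until the pins come up against the wide ends of the keyholes, without straining the springy pins, and lift it straight off. Lay it flat in the white tray, hooks up, beside the scrub brush and parallel to it; set it down rather than drop it, and leave the brush and everything else where it is.

Things in the scene. Friction and masses are not known exactly. Their poses are not given: they have to be found in the camera images.
- rail: Aluminium hook rail, loose: bar 200 mm long (its y), 34 wide (x), 18 thick (z), 0.18 to 0.35 kg. Origin: centre of its underside. Hung, its x points up the slope, y along the board to the robot's left, z square off the board. Two J hooks of 8 mm bar stand on top at y = -70 and +70 mm, 48 mm high over the underside. Hidden in the underside: two keyholes along y, 93 mm apart, for the two pins.
- rail_end (a point): Middle of the rail's end face at its -y end (robot's right when hung), 9 mm above the underside. Pushed towards +y the rail slides 18 to 58 mm (varies, cannot be seen) until the pins stop it at the keyholes' wide ends. There, and up to 4 mm short of there, the pin heads pass out; anywhere before they hold the rail down. Sliding takes 1 to 4 N.
- rail_grip (a point): Middle of the rail, 9 mm above the underside; 34 mm wide here, 120 mm of its length clear of hooks. Once at the wide ends it lifts off along the rail's z, and is off the pins after 12 mm. Sideways (x) play on the pins: 1.5 mm in the narrow part, 2.5 mm in the wide part.
- pins (a joint): How far the two springy headed pins hidden under the rail are bent along the board, m: 0 unloaded, positive to the robot's left, 4 N per mm for both together. Bent more than 2.5 mm (10 N) they are strained. They load up only when they meet an end of the keyholes.
- board: Wooden peg board, fixed, 360 mm wide (y), 190 along its slope, sloping 20 degrees, rising away from the robot (+x). Origin on the ledge under its middle, z up; its top face's middle is 60 mm above that. The rail lies flat on this face at mid slope. Wooden pegs 22 mm high stand 80 mm up the slope from the middle. Where the pins stand along y varies by 10 mm either way and is not told.
- tray: White ceramic tray, fixed, 220 mm (x) by 310 mm (y), rim 14 mm high and 5 mm thick. Origin under its centre on the ledge, z up; its inner floor is 5 mm above the origin. The brush lies in the half at +x; the half at -x is free for the rail (centre about 45 mm from the tray's centre).
- brush: Scrub brush lying bristles down in the tray, loose: 150 mm long (its y), 45 mm wide (x), 35 mm high. Origin at the centre of its underside.
- dish: Empty white ceramic dish, 124 mm across, 35 mm high; bystander. Origin at the centre of its underside.
- soap: Bar of soap 55 x 85 x 28 mm; bystander. Origin at the centre of its underside.
- detergent: Bottle 70 mm thick, 200 mm high; bystander. Origin at the centre of its underside.
- dustpan: Dustpan, pan 170 x 200 mm with a 120 mm handle to its -x; bystander. Origin on its underside, 20 mm behind the pan's middle.
- clothespin_a: Clothespin 75 mm long (x), 15 mm wide, 10 mm high, lying in the tray past the brush's +y end; bystander.
- clothespin_b: The same, lying on the bare ledge beyond the board and tray; bystander.
Mind the look-alikes: they are no part of the job. Of the things shaped like the rail, the aluminium one is meant.

How it is judged:
On the way, in this order (a step that is already met when the one before it is completed fails the run):
1. the rail has been slid along the board towards its keyholes' wide ends, still lying on the board (distance of rail from where it was at the start of the episode above 0.012 m and z of rail in the frame of board between 0.05 and 0.066 m), for 0.1 s.
2. the rail is lifted off its pins, clear of the board (z of rail in the frame of board above 0.085 m), for 0.1 s.
At the end, for the whole second after the job is handed in: Rail at rest, released, on the tray floor within its rim, hooks up (within 0.06 rad), parallel to the brush within 0.17 rad either way round, centred within 60 mm of the tray middle along the tray y; brush within 20 mm, bystanders within 30 mm of their starts (z of rail in the frame of tray between 0.001 and 0.01 m and x of rail in the frame of tray between -0.1 and 0.1 m and y of rail in the frame of tray between -0.06 and 0.06 m and angle between rail's own z axis and vertical below 0.06 rad and angle between the y axis of rail and the y axis of brush, either way round below 0.17 rad and linear speed of rail below 0.02 m/s and contact force between the fingers and rail below 0.1 N and distance of brush from where it was at the start of the episode below 0.02 m and distance of each of dish, soap, detergent, dustpan, clothespin_a, clothespin_b from where it was at the start of the episode below 0.03 m); the robot touches nothing.
It fails at once if the pins are bent more than 2.5 mm either way (value of joint pins above 0.0025 m or value of joint pins below -0.0025 m).
It fails at once if the rail is dropped (falls faster than 0.5 m/s untouched by the fingers) (contact force between the fingers and rail below 0.05 N and linear speed of rail above 0.5 m/s).
It fails at once if the brush is shifted more than 20 mm (distance of brush from where it was at the start of the episode above 0.02 m).
It fails at once if a bystander is shifted more than 30 mm (distance of any of dish, soap, detergent, dustpan, clothespin_a, clothespin_b from where it was at the start of the episode above 0.03 m).
It also fails if it takes over 54 s, if anything falls off the work surface, if the arm or the gripper's body presses on something with over 40 N, if the wrist force passes 120 N, or if a joint passes its speed limit or range.

## Working session

There is one attempt and no reset: what is moved stays moved. The work goes in short steps, Python scripts to look and compute and a shell command to move; the robot and the scene stay as the last step left them, time stands still between calls to the robot, and variables do not carry over. Pictures are saved under pics/ and viewed, at most 10 in all, crops included, and the job is handed in when it is done.

```bash
mkdir -p pics; python3 - <<'E'
from rig import r
import cv2,numpy as np
o=r.get_obs();print({k:np.round(v,3).tolist() for k,v in o.items()})
for n in("top","scene"):
    cv2.imwrite(f"pics/{n}0.png",cv2.resize(r.read_camera(n)[:,:,::-1],(768,576)));m=r.camera_model(n);print(n,{k:np.round(v,3).tolist() for k,v in m.items()})
E
```

```text
{'time_s': 0.0, 'qpos': [1.122, 0.359, 1.511, -0.0, 1.273, -0.115], 'dq': [-0.001, 0.002, 0.0, -0.001, 0.0, -0.001], 'tau': [-0.003, -52.763, -27.862, -0.001, 0.014, -0.0], 'position': [0.196, 0.566, 0.23], 'ee_rot': [-0.522, -3.097, 0.003], 'force': [-0.197, 0.194, 0.311], 'wrist_torque': [-0.007, -0.038, -0.018], 'grip_force': 0.0, 'grip_width': 0.085}
top {'fx': 358.278, 'fy': 358.278, 'cx': 261.05, 'cy': 188.518, 'R': [[-0.009, -1.0, -0.002], [-0.987, 0.01, -0.159], [0.159, 0.001, -0.987]], 't': [-0.1, 0.534, 1.235]}
scene {'fx': 454.956, 'fy': 454.956, 'cx': 258.605, 'cy': 190.563, 'R': [[-0.779, 0.627, -0.018], [0.457, 0.549, -0.7], [-0.429, -0.553, -0.714]], 't': [0.451, -0.125, 1.652]}
```

View pics/top0.png

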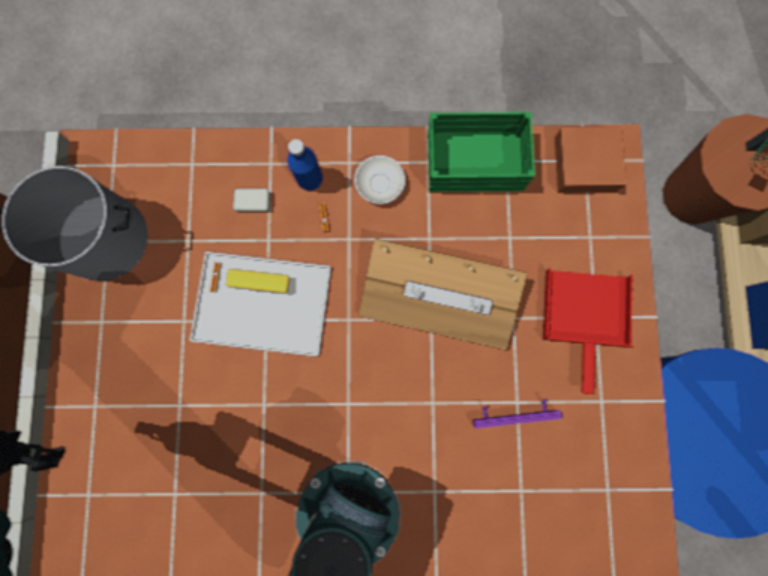

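View pics/scene0.png

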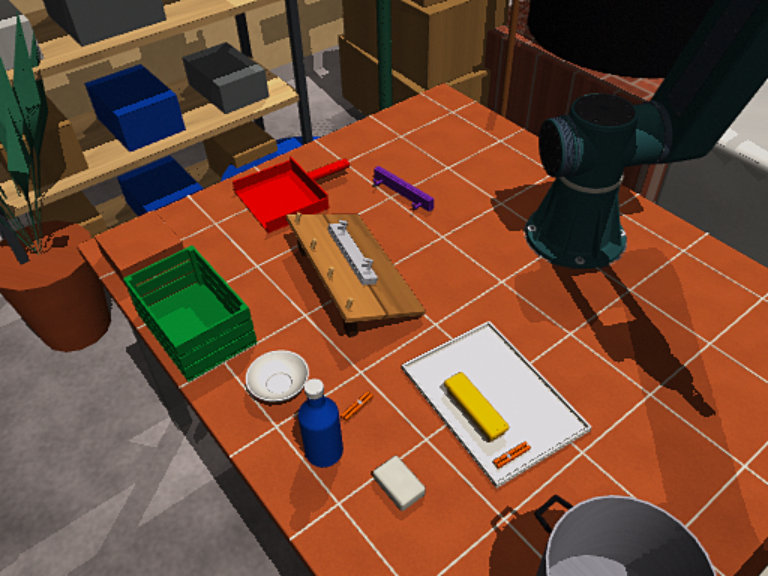

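```bash
cat > h.py <<'E'
from rig import r
import numpy as np,cv2
from scipy.optimize import least_squares
from scipy.spatial.transform import Rotation as Ro
def proj(m,X):
    c=X@np.array(m["R"]).T+np.array(m["t"]); return np.c_[m["fx"]*c[:,0]/c[:,2]+m["cx"],m["fy"]*c[:,1]/c[:,2]+m["cy"]]
def fit(obs,x0):  # obs: list of (model, local pts, pixels); pose x,y,z,yaw
    f=lambda p:np.concatenate([(proj(m,L@Ro.from_euler('z',p[3]).as_matrix().T+p[:3])-P).ravel() for m,L,P in obs])
    s=least_squares(f,x0,loss='soft_l1'); return s.x,f(s.x)
s,c=np.sin(np.radians(20)),np.cos(np.radians(20))
def B(u,v,w=0): return np.array([u*c-w*s,v,.06+u*s+w*c])   # board face coords: upslope, y, normal
E
python3 - <<'E'
from h import *
t=r.camera_model("top");sc=r.camera_model("scene")
k=lambda *p:np.array(p)/1.5
LB=np.array([B(.095,.18),B(.095,-.18),B(-.095,-.18),B(-.095,.18)])
p,e=fit([(t,LB,k((375,241),(527,271),(510,349),(360,314))),(sc,LB,k((348,325),(289,214),(362,213),(424,315)))],[.55,-.1,0,-.2]);print("board",p.round(3),e.round(1))
T=np.array([[.11,.155,.014],[.11,-.155,.014],[-.11,-.155,.014],[-.11,.155,.014]])
q,e=fit([(t,T,k((205,254),(331,265),(319,354),(191,342))),(sc,T,k((497,486),(403,366),(489,323),(590,429)))],[.55,.3,0,-.1]);print("tray",q.round(3),e.round(1))
# rail along board: top face ends in image top (corners of top face)
LR=lambda y:np.array([[ ]])
for u,v in k((404,290),(489,311),(420,291),(478,303)):
    R=np.array(t["R"]);d=R.T@np.array([(u-t["cx"])/t["fx"],(v-t["cy"])/t["fy"],1]);o=-R.T@np.array(t["t"])
    M=Ro.from_euler('z',p[3]).as_matrix();n=M@[-s,0,c];P0=p[:3]+M@B(0,0,.018)
    X=o+d*((P0-o)@n)/(d@n);l=M.T@(X-p[:3]);print("rail pt board-frame",l.round(3))
E
```

```text
board [ 0.501 -0.222 -0.01  -0.237] [ 0.1 -1.3 -0.   1.6 -2.6  0.9 -0.8  1.5 -1.3 -3.  -1.8  1.6 -2.7  2.
  0.7 -1.3]
tray [ 0.491  0.213 -0.01  -0.121] [ 0.7 -0.8 -0.4  0.9 -0.3  1.3 -0.  -0.3  0.2  0.4 -1.2  0.7 -0.6 -0.3
  0.7 -0.6]
rail pt board-frame [-0.01   0.088  0.076]
rail pt board-frame [-0.013 -0.115  0.074]
rail pt board-frame [-0.004  0.051  0.078]
rail pt board-frame [-0.001 -0.086  0.079]
```

```bash
cat >> h.py <<'E'
def ray(m,uv,P0,n):
    R=np.array(m["R"]);d=R.T@np.array([(uv[0]-m["cx"])/m["fx"],(uv[1]-m["cy"])/m["fy"],1]);o=-R.T@np.array(m["t"])
    return o+d*((P0-o)@n)/(d@n)
def Rtool(yaw): # tool axes square on the board, tool x=+board y, tool y up slope
    return Ro.from_matrix(Ro.from_euler('z',yaw).as_matrix()@np.array([[0,c,s],[1,0,0],[0,s,-c]]))
def Rflat(yaw): # straight down, tool x = +y rail direction
    return Ro.from_matrix(Ro.from_euler('z',yaw).as_matrix()@np.array([[0,1,0],[1,0,0],[0,0,-1]]))
def need(pos,R):
    o=r.get_obs();T=Ro.from_rotvec(o["ee_rot"]);
    a=np.degrees((T.inv()*R).as_rotvec())/8;b=T.inv().apply(np.array(pos)-o["position"])/.025
    print("need",a.round(3),b.round(3),"t",round(o["time_s"],2),"F",np.round(o["force"],1))
E
python3 - <<'E'
from h import *
p=np.array([.501,-.222,-.005]);y=-.237;M=Ro.from_euler('z',y).as_matrix()
need([.50,.15,.33],Rtool(y/2+.3)); need(p+M@B(0,-.0135,.19),Rtool(y))
E
```

```text
need [-2.274 -1.314  7.481] [-16.932 -11.761  -3.962] t 0.1 F [ 0.6 -0.2  0.2]
need [-2.039 -1.833 10.443] [-19.311 -26.588  -0.079] t 0.1 F [ 0.6 -0.2  0.2]
```

```bash
python3 -m crank '-2.27 -1.31 7.5 -17 -11.8 -4 85; -2.27 -1.31 7.5 -17 -11.8 -4 85; -2.27 -1.31 7.5 -17 -11.8 -4 85; -2.27 -1.31 7.5 -17 -11.8 -4 85; -2.27 -1.31 7.5 -17 -11.8 -4 85; -2.27 -1.31 7.5 -17 -11.8 -4 85; -2.27 -1.31 7.5 -17 -11.8 -4 85; -2.27 -1.31 7.5 -17 -11.8 -4 85; -2.27 -1.31 7.5 -17 -11.8 -4 85; -2.27 -1.31 7.5 -17 -11.8 -4 85; -2.04 -1.83 10.44 -19.3 -26.6 -0.1 0; -2.04 -1.83 10.44 -19.3 -26.6 -0.1 0; -2.04 -1.83 10.44 -19.3 -26.6 -0.1 0; -2.04 -1.83 10.44 -19.3 -26.6 -0.1 0; -2.04 -1.83 10.44 -19.3 -26.6 -0.1 0; -2.04 -1.83 10.44 -19.3 -26.6 -0.1 0; -2.04 -1.83 10.44 -19.3 -26.6 -0.1 0; -2.04 -1.83 10.44 -19.3 -26.6 -0.1 0; -2.04 -1.83 10.44 -19.3 -26.6 -0.1 0; -2.04 -1.83 10.44 -19.3 -26.6 -0.1 0'
python3 - <<'E'
from h import *
p=np.array([.501,-.222,-.005]);y=-.237;M=Ro.from_euler('z',y).as_matrix()
need(p+M@B(0,-.0135,.19),Rtool(y))
m=r.camera_model("wrist");np.savez("w1.npz",**m)
cv2.imwrite("pics/w1.png",cv2.resize(r.read_camera("wrist")[:,:,::-1],(768,576)));print(m)
E
```

```text
time_s: 2.1
position: [0.4337, -0.2207, 0.2331]
ee_rot: [2.246, 1.76, 0.313]
force: [-0.4, 0.2, -0.2]
grip_width: 0.0002
grip_force: 0.0
need [-0.011 -0.012 -0.032] [ 0.044  0.034 -0.006] t 2.1 F [-0.4  0.2 -0.2]
{'fx': 343.46116301942965, 'fy': 343.46116301942965, 'cx': 261.78480889747647, 'cy': 194.48341190619396, 'R': array([[ 0.91300484, -0.22476774,  0.34044327],
       [-0.31840238, -0.91433181,  0.25023441],
       [ 0.25503349, -0.33686317, -0.90635596]]), 't': array([-0.52491907, -0.0937476 ,  0.18103549])}
```

View pics/w1.png

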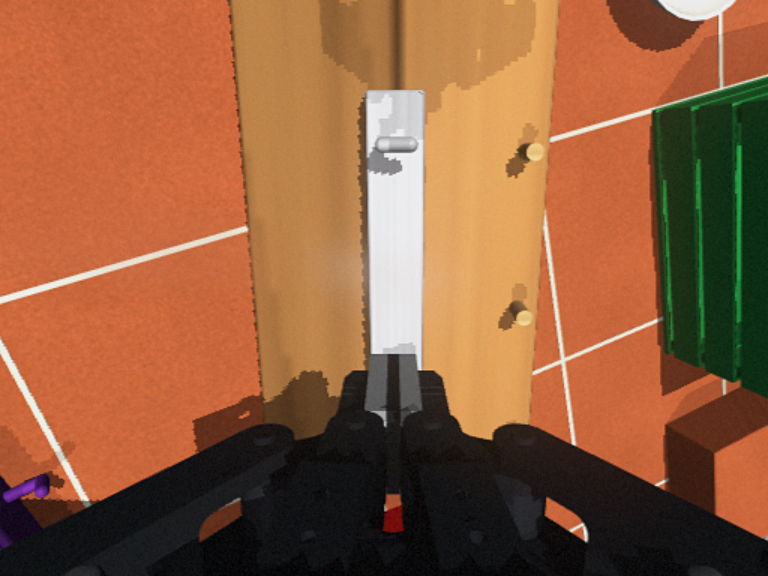

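```bash
python3 - <<'E'
from h import *
m=dict(np.load("w1.npz"))
K=lambda *a:np.array(a)/1.5
def loc(P,uv,w):
    M=Ro.from_euler('z',P[3]).as_matrix();n=M@[-s,0,c];X=ray(m,uv,P[:3]+M@B(0,0,w),n);l=M.T@(X-P[:3])-np.array([0,0,.06])
    return np.array([l[0]*c+l[2]*s,l[1]])
bl,br=K((232,0),(248,235),(263,420)),K((559,0),(550,150),(541,280))
rl,rr=K((367,91),(369,220),(371,345)),K((424,91),(423,220),(422,345))
def f(q):
    P=np.array([q[0],q[1],q[2],q[3]]);
    return np.r_[[loc(P,a,0)[0]+.095 for a in bl],[loc(P,a,0)[0]-.095 for a in br],
      [loc(P,a,.018)[0]-q[4]+.017 for a in rl],[loc(P,a,.018)[0]-q[4]-.017 for a in rr],.3*(q[1]+.222)]
S=least_squares(f,[.501,-.222,0,-.237,0]);q=S.x;print(q.round(4),(S.fun*1000).round(1))
e=[loc(q,a,.018) for a in K((367,91),(424,91))];print("rail +y end",np.round(e,4)); print("hook",loc(q,K((397,144))[0],.048))
E
```

```text
[ 0.5017 -0.222  -0.004  -0.2378 -0.    ] [ 0.8 -0.7 -0.4 -1.   0.4  0.9  0.6  0.6  0.6 -1.  -0.6 -0.3  0. ]
rail +y end [[-0.0164  0.0856]
 [ 0.016   0.0854]]
hook [0.00042175 0.05628187]
```

```bash
cat >> h.py <<'E'
p=np.array([.5017,-.222,-.003]);yw=-.2378;M=Ro.from_euler('z',yw).as_matrix()
def where():
    o=r.get_obs();l=M.T@(o["position"]-p)-np.array([0,0,.06]);F=M.T@o["force"];
    print("board uvw mm",(1000*np.array([l[0]*c+l[2]*s,l[1],-l[0]*s+l[2]*c])).round(1),"F uvw",np.round([F[0]*c+F[2]*s,F[1],-F[0]*s+F[2]*c],2),round(o["time_s"],2))
E
python3 - <<'E'
from h import *
where();need(p+M@B(0,-.150,.06),Rtool(yw));need(p+M@B(0,-.150,.007),Rtool(yw))
E
```

```text
board uvw mm [ -2.2 -13.3 188.4] F uvw [-0.4   0.13  0.63] 2.15
need [-0.01 -0.02 -0.01] [-5.483  0.103  5.121] t 2.15 F [-0.5  0.3  0.5]
need [-0.01 -0.02 -0.01] [-5.489  0.106  7.241] t 2.15 F [-0.5  0.3  0.5]
```

```bash
python3 -m crank '0 0 0 -5.48 0.1 5.1 0; 0 0 0 -5.48 0.1 5.1 0; 0 0 0 -5.48 0.1 5.1 0; 0 0 0 -5.48 0.1 5.1 0; 0 0 0 -5.48 0.1 5.1 0; 0 0 0 -5.48 0.1 6.2 0; 0 0 0 -5.48 0.1 6.6 0; 0 0 0 -5.48 0.1 6.9 0; 0 0 0 -5.48 0.1 7.1 0; 0 0 0 -5.48 0.1 7.24 0; 0 0 0 -5.48 0.1 7.24 0; 0 0 0 -5.48 0.1 7.24 0'
python3 -c "
from h import *
where();where();need(p+M@B(0,-.126,.007),Rtool(yw))
m=r.camera_model('wrist');np.savez('w2.npz',**m)
cv2.imwrite('pics/w2.png',r.read_camera('wrist')[:,:,::-1])"
```

```text
time_s: 3.35
position: [0.4651, -0.3676, 0.0649]
ee_rot: [2.24, 1.764, 0.313]
force: [0.3, -0.2, 0.0]
grip_width: -0.0001
grip_force: 0.0
board uvw mm [   1.5 -150.1    7.8] F uvw [ 0.3  -0.13 -0.09] 3.35
board uvw mm [   1.5 -150.1    7.8] F uvw [ 0.3  -0.13 -0.09] 3.35
need [ 0.005 -0.013  0.005] [ 0.963 -0.059  0.034] t 3.35 F [ 0.3 -0.2  0. ]
```

View pics/w2.png

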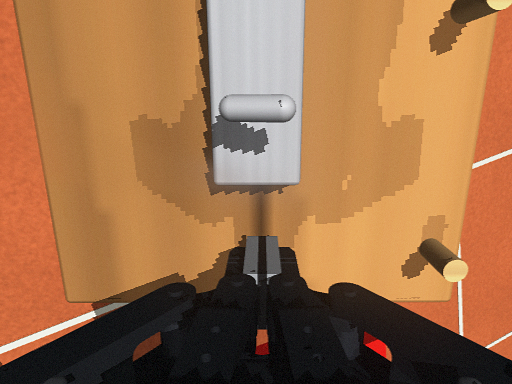

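```bash
python3 -m crank '0 0 0 0.3 -0.06 0.03 0; 0 0 0 0.5 -0.06 0.03 0; 0 0 0 0.6 -0.06 0.03 0; 0 0 0 0.68 -0.06 0.03 0; 0 0 0 0.76 -0.06 0.03 0; 0 0 0 0.84 -0.06 0.03 0; 0 0 0 0.9 -0.06 0.03 0; 0 0 0 0.94 -0.06 0.03 0; 0 0 0 0.98 -0.06 0.03 0; 0 0 0 1.02 -0.06 0.03 0; 0 0 0 1.02 -0.06 0.03 0'; python3 -c "
from h import *
where()"
```

```text
time_s: 4.5
position: [0.4699, -0.3425, 0.0632]
ee_rot: [2.24, 1.764, 0.313]
force: [0.4, -1.5, -0.9]
grip_width: -0.0002
grip_force: 0.3
board uvw mm [  -0.2 -124.6    6.7] F uvw [ 0.38 -1.42 -1.11] 4.5
```

```bash
python3 -m crank '0 0 0 0.06 0 0 0; 0 0 0 0.12 0 0 0; 0 0 0 0.18 0 0 0; 0 0 0 0.24 0 0 0; 0 0 0 0.3 0 0 0; 0 0 0 0.36 0 0 0; 0 0 0 0.42 0 0 0;  0 0 0 0.48 0 0 0; 0 0 0 0.54 0 0 0; 0 0 0 0.6 0 0 0; 0 0 0 0.6 0 0 0'; python3 -c "
from h import *
where()
where()"
```

```text
time_s: 5.6
position: [0.4734, -0.3274, 0.0632]
ee_rot: [2.241, 1.765, 0.314]
force: [-0.5, -0.7, 0.7]
grip_width: -0.0001
grip_force: 0.1
board uvw mm [  -0.4 -109.1    6.7] F uvw [-0.03 -0.77  0.78] 5.6
board uvw mm [  -0.4 -109.1    6.7] F uvw [-0.03 -0.77  0.78] 5.6
```

```bash
cat > g.py <<'E'
from h import *
import sys
where();o=r.get_obs();sys.exit((M.T@o["force"])[1]<-3.8)
E
G="python3 g.py"
python3 -m crank '0 0 0 0.04 0 0 0; 0 0 0 0.04 0 0 0' >/dev/null && $G && python3 -m crank '0 0 0 0.04 0 0 0; 0 0 0 0.04 0 0 0' >/dev/null && $G && python3 -m crank '0 0 0 0.04 0 0 0; 0 0 0 0.04 0 0 0' >/dev/null && $G && python3 -m crank '0 0 0 0.04 0 0 0; 0 0 0 0.04 0 0 0' >/dev/null && $G && python3 -m crank '0 0 0 0.04 0 0 0; 0 0 0 0.04 0 0 0' >/dev/null && $G && python3 -m crank '0 0 0 0.04 0 0 0; 0 0 0 0.04 0 0 0' >/dev/null && $G && python3 -m crank '0 0 0 0.04 0 0 0; 0 0 0 0.04 0 0 0' >/dev/null && $G && python3 -m crank '0 0 0 0.04 0 0 0; 0 0 0 0.04 0 0 0' >/dev/null && $G && python3 -m crank '0 0 0 0.04 0 0 0; 0 0 0 0.04 0 0 0' >/dev/null && $G && python3 -m crank '0 0 0 0.04 0 0 0; 0 0 0 0.04 0 0 0' >/dev/null && $G
```

```text
board uvw mm [  -0.3 -108.4    6.7] F uvw [-0.04 -0.23  0.39] 5.8False
```

```bash
sed -i 's/sys.exit(\(.*\))$/sys.exit(int(\1))/' g.py
G="python3 g.py"
python3 -m crank '0 0 0 0.04 0 0 0; 0 0 0 0.04 0 0 0' >/dev/null && $G && python3 -m crank '0 0 0 0.04 0 0 0; 0 0 0 0.04 0 0 0' >/dev/null && $G && python3 -m crank '0 0 0 0.04 0 0 0; 0 0 0 0.04 0 0 0' >/dev/null && $G && python3 -m crank '0 0 0 0.04 0 0 0; 0 0 0 0.04 0 0 0' >/dev/null && $G && python3 -m crank '0 0 0 0.04 0 0 0; 0 0 0 0.04 0 0 0' >/dev/null && $G && python3 -m crank '0 0 0 0.04 0 0 0; 0 0 0 0.04 0 0 0' >/dev/null && $G && python3 -m crank '0 0 0 0.04 0 0 0; 0 0 0 0.04 0 0 0' >/dev/null && $G && python3 -m crank '0 0 0 0.04 0 0 0; 0 0 0 0.04 0 0 0' >/dev/null && $G && python3 -m crank '0 0 0 0.04 0 0 0; 0 0 0 0.04 0 0 0' >/dev/null && $G && python3 -m crank '0 0 0 0.04 0 0 0; 0 0 0 0.04 0 0 0' >/dev/null && $G && python3 -m crank '0 0 0 0.04 0 0 0; 0 0 0 0.04 0 0 0' >/dev/null && $G && python3 -m crank '0 0 0 0.04 0 0 0; 0 0 0 0.04 0 0 0' >/dev/null && $G && python3 -m crank '0 0 0 0.04 0 0 0; 0 0 0 0.04 0 0 0' >/dev/null && $G && python3 -m crank '0 0 0 0.04 0 0 0; 0 0 0 0.04 0 0 0' >/dev/null && $G && python3 -m crank '0 0 0 0.04 0 0 0; 0 0 0 0.04 0 0 0' >/dev/null && $G
```

```text
board uvw mm [  -0.3 -107.5    6.7] F uvw [-0.13 -1.09 -0.52] 6.0
board uvw mm [  -0.3 -106.4    6.7] F uvw [ 0.35 -0.58 -0.37] 6.2
board uvw mm [  -0.3 -105.4    6.7] F uvw [-0.1  -0.22  0.01] 6.4
board uvw mm [  -0.4 -104.4    6.7] F uvw [ 0.25 -0.96 -0.45] 6.6
board uvw mm [  -0.3 -103.4    6.7] F uvw [-0.27 -0.64  0.08] 6.8
board uvw mm [  -0.3 -102.3    6.7] F uvw [-0.03 -1.27  0.16] 7.0
board uvw mm [  -0.4 -101.3    6.7] F uvw [ 0.09 -2.02  0.02] 7.2
board uvw mm [  -0.3 -100.3    6.8] F uvw [ 0.37 -0.73 -0.11] 7.4
board uvw mm [ -0.4 -99.4   6.7] F uvw [-0.45 -1.71  0.6 ] 7.6
board uvw mm [ -0.4 -98.3   6.7] F uvw [-1.07 -0.55 -0.32] 7.8
board uvw mm [ -0.4 -97.4   6.7] F uvw [ 0.37 -0.78  0.65] 8.0
board uvw mm [ -0.4 -96.3   6.7] F uvw [-0.39 -1.72 -0.37] 8.2
board uvw mm [ -0.4 -95.4   6.8] F uvw [-0.6  -0.69  0.81] 8.4
board uvw mm [ -0.4 -94.3   6.8] F uvw [ 0.6  -0.71  0.07] 8.6
board uvw mm [ -0.4 -93.3   6.8] F uvw [-0.13 -1.21 -0.35] 8.8
```

```bash
G="python3 g.py"
python3 -m crank '0 0 0 0.05 0 0 0; 0 0 0 0.05 0 0 0' >/dev/null && $G && python3 -m crank '0 0 0 0.05 0 0 0; 0 0 0 0.05 0 0 0' >/dev/null && $G && python3 -m crank '0 0 0 0.05 0 0 0; 0 0 0 0.05 0 0 0' >/dev/null && $G && python3 -m crank '0 0 0 0.05 0 0 0; 0 0 0 0.05 0 0 0' >/dev/null && $G && python3 -m crank '0 0 0 0.05 0 0 0; 0 0 0 0.05 0 0 0' >/dev/null && $G && python3 -m crank '0 0 0 0.05 0 0 0; 0 0 0 0.05 0 0 0' >/dev/null && $G && python3 -m crank '0 0 0 0.05 0 0 0; 0 0 0 0.05 0 0 0' >/dev/null && $G && python3 -m crank '0 0 0 0.05 0 0 0; 0 0 0 0.05 0 0 0' >/dev/null && $G && python3 -m crank '0 0 0 0.05 0 0 0; 0 0 0 0.05 0 0 0' >/dev/null && $G && python3 -m crank '0 0 0 0.05 0 0 0; 0 0 0 0.05 0 0 0' >/dev/null && $G && python3 -m crank '0 0 0 0.05 0 0 0; 0 0 0 0.05 0 0 0' >/dev/null && $G && python3 -m crank '0 0 0 0.05 0 0 0; 0 0 0 0.05 0 0 0' >/dev/null && $G && python3 -m crank '0 0 0 0.05 0 0 0; 0 0 0 0.05 0 0 0' >/dev/null && $G && python3 -m crank '0 0 0 0.05 0 0 0; 0 0 0 0.05 0 0 0' >/dev/null && $G && python3 -m crank '0 0 0 0.05 0 0 0; 0 0 0 0.05 0 0 0' >/dev/null && $G && python3 -m crank '0 0 0 0.05 0 0 0; 0 0 0 0.05 0 0 0' >/dev/null && $G && python3 -m crank '0 0 0 0.05 0 0 0; 0 0 0 0.05 0 0 0' >/dev/null && $G && python3 -m crank '0 0 0 0.05 0 0 0; 0 0 0 0.05 0 0 0' >/dev/null && $G && python3 -m crank '0 0 0 0.05 0 0 0; 0 0 0 0.05 0 0 0' >/dev/null && $G
```

```text
board uvw mm [ -0.4 -92.    6.8] F uvw [-0.45 -1.19 -0.8 ] 9.0
board uvw mm [ -0.4 -90.8   6.8] F uvw [ 0.2  -0.55  0.01] 9.2
board uvw mm [ -0.4 -89.5   6.7] F uvw [ 0.29 -1.35 -1.12] 9.4
board uvw mm [ -0.5 -88.2   6.7] F uvw [ 0.76 -0.87  0.21] 9.6
board uvw mm [ -0.4 -87.1   6.8] F uvw [-0.43 -1.04 -0.88] 9.8
board uvw mm [ -0.3 -85.9   6.8] F uvw [ 0.39 -0.96 -0.24] 10.0
board uvw mm [ -0.3 -84.6   6.8] F uvw [-0.23 -0.45  0.15] 10.2
board uvw mm [ -0.4 -83.3   6.8] F uvw [-0.43 -1.09 -1.12] 10.4
board uvw mm [ -0.4 -82.1   6.8] F uvw [-0.51 -0.7   0.13] 10.6
board uvw mm [ -0.4 -80.8   6.8] F uvw [-0.68 -0.83 -1.05] 10.8
board uvw mm [ -0.4 -79.6   6.8] F uvw [-0.22 -1.23 -1.  ] 11.0
board uvw mm [ -0.3 -78.4   6.8] F uvw [ 0.83 -1.84 -0.71] 11.2
board uvw mm [ -0.2 -77.6   6.8] F uvw [-0.45 -3.63 -1.42] 11.4
board uvw mm [  0.  -76.8   6.8] F uvw [-1.4  -5.52 -0.51] 11.6
```

```bash
python3 -m crank '0 0 0 -0.08 0 0 0; 0 0 0 -0.2 0 0 0; 0 0 0 -0.5 0 0 0; 0 0 0 -0.5 0 -1.5 0; 0 0 0 -0.5 0 -3.5 85; 0 0 0 1.5 0 -4 85; 0 0 0 3.5 0 -4 85; 0 0 0 4.39 0 -4 85; 0 0 0 4.39 0 -4 85; 0 0 0 4.39 0 -4 85; 0 0 0 4.39 0 -4 85'; python3 -c "
from h import *
where();need(p+M@B(0,.033,.04),Rtool(yw));need(p+M@B(0,.033,.002),Rtool(yw))
m=r.camera_model('wrist');np.savez('w3.npz',**m)
cv2.imwrite('pics/w3.png',r.read_camera('wrist')[:,:,::-1])"
```

```text
time_s: 12.7
position: [0.4739, -0.1816, 0.1575]
ee_rot: [2.241, 1.763, 0.313]
force: [-0.1, -0.6, -0.0]
grip_width: 0.0848
grip_force: 0.0
board uvw mm [1.00e-01 3.27e+01 1.07e+02] F uvw [-0.   -0.57 -0.01] 12.7
need [ 0.003 -0.013  0.001] [ 0.007 -0.004  2.679] t 12.7 F [-0.1 -0.6 -0. ]
need [ 0.003 -0.013  0.001] [ 4.000e-03 -5.000e-03  4.199e+00] t 12.7 F [-0.1 -0.6 -0. ]
```

View pics/w3.png

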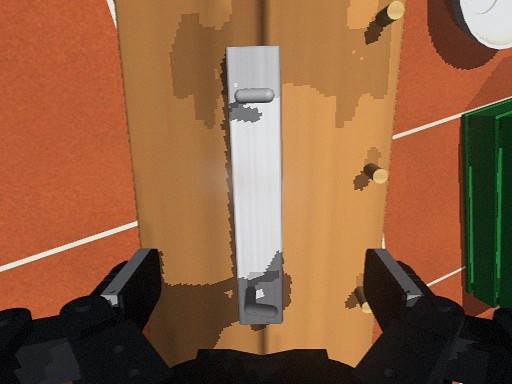

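```bash
python3 - <<'E'
from h import *
m=dict(np.load("w3.npz"))
for uv in ((227,46),(280,46),(240,323),(283,323)):
    X=ray(m,uv,p+M@B(0,0,.018),M@[-s,0,c]);l=M.T@(X-p)-[0,0,.06];print(uv,(1000*np.array([l[0]*c+l[2]*s,l[1]])).round(1))
E
```

```text
(227, 46) [-21.6 133.2]
(280, 46) [ 11.4 133.2]
(240, 323) [-16.8 -66.3]
(283, 323) [ 16.6 -66.3]
```

```bash
python3 -m crank '0 0 -0.18 0.02 -0.1 2 85; 0 0 -0.18 0.02 -0.1 3 85; 0 0 -0.18 0.02 -0.1 3.5 85; 0 0 -0.18 0.02 -0.1 3.9 85; 0 0 -0.18 0.02 -0.1 4.1 85; 0 0 -0.18 0.02 -0.1 4.2 80; 0 0 -0.18 0.02 -0.1 4.2 60; 0 0 -0.18 0.02 -0.1 4.2 44'; python3 -c "
from h import *
where()"
python3 -m crank '0 0 0 0 0 0 40; 0 0 0 0 0 0 37; 0 0 0 0 0 0 35; 0 0 0 0 0 0 33; 0 0 0 0 0 0 30; 0 0 0 0 0 0 25; 0 0 0 0 0 0 20; 0 0 0 0 0 0 20; 0 0 0 0 0 0 20'; python3 -c "
from h import *
where()"
```

```text
time_s: 13.55
position: [0.5067, -0.1881, 0.0586]
ee_rot: [2.216, 1.79, 0.309]
force: [-0.2, -0.4, -0.2]
grip_width: 0.053
grip_force: 0.0
board uvw mm [-2.4 34.2  2.6] F uvw [-0.16 -0.45 -0.16] 13.55
time_s: 14.45
position: [0.506, -0.1878, 0.0588]
ee_rot: [2.216, 1.791, 0.308]
force: [-7.2, 1.3, 13.0]
grip_width: 0.0325
grip_force: 61.3
board uvw mm [-3.  34.3  3. ] F uvw [-2.43 -0.46 14.71] 14.45
```

```bash
python3 -m crank '0 0 0 0 0 -0.04 20; 0 0 0 0 0 -0.12 20; 0 0 0 0 0 -0.16 20;0 0 0 0 0 -0.16 20'; python3 -c "
from h import *
where()"
```

```text
time_s: 14.85
position: [0.505, -0.1876, 0.0617]
ee_rot: [2.217, 1.791, 0.308]
force: [-0.7, 0.1, -2.1]
grip_width: 0.0324
grip_force: 59.9
board uvw mm [-3.  34.3  6.1] F uvw [-1.35 -0.02 -1.76] 14.85
```

```bash
python3 -m crank '0 0 0 0 0.02 -0.12 20; 0 0 0 0 0.02 -0.24 20; 0 0 0 0 0.02 -0.36 20;0 0 0 0 0.02 -0.36 20'; python3 -c "
from h import *
where()"
```

```text
time_s: 15.25
position: [0.5026, -0.1869, 0.0707]
ee_rot: [2.216, 1.791, 0.308]
force: [-0.7, 0.7, -2.5]
grip_width: 0.0325
grip_force: 59.8
board uvw mm [-2.3 34.3 15.5] F uvw [-1.66  0.51 -2.03] 15.25
```

```bash
python3 -m crank '0 0 0 0 0 -2 20; 0 0 0 0 0 -3 20; 0 0 0 0 0 -4 20;0 0 0 0 0 -4 20;0 0 0 0 0 -4 20'; python3 - <<'E'
from h import *
where();t=r.camera_model("top")
im=r.read_camera("top");cv2.imwrite("pics/top1.png",im[:,:,::-1])
h=cv2.cvtColor(im,cv2.COLOR_RGB2HSV);k=cv2.inRange(h,(22,150,90),(35,255,255));k=cv2.morphologyEx(k,cv2.MORPH_OPEN,np.ones((3,3)))
n,l,st,ce=cv2.connectedComponentsWithStats(k);i=1+st[1:,4].argmax();P=np.argwhere(l==i)[:,::-1].astype(np.float32)
b=cv2.boxPoints(cv2.minAreaRect(P));W=np.array([ray(t,a,np.array([0,0,.035]),np.array([0,0,1.])) for a in b])
print(st[i],W.round(3).tolist());e=np.diff(np.vstack([W,W[:1]]),axis=0)
L=e[np.linalg.norm(e,axis=1).argmax()];print("len",np.linalg.norm(e,axis=1).round(3),"yaw of y axis",np.arctan2(-L[0],L[1]),"centre",W.mean(0).round(3))
q=np.array([.491,.213,0]);Mt=Ro.from_euler('z',-.121).as_matrix()
print("brush in tray",Mt.T@(W.mean(0)-q))
E
```

```text
time_s: 15.75
position: [0.4695, -0.1793, 0.1646]
ee_rot: [2.215, 1.79, 0.309]
force: [-1.3, 1.4, -2.7]
grip_width: 0.0325
grip_force: 61.2
board uvw mm [ -2.1  34.  115.3] F uvw [-2.45  1.06 -2.  ] 15.75
[152 180  40  15 436] [[0.531, 0.289, 0.035], [0.571, 0.286, 0.035], [0.553, 0.143, 0.035], [0.514, 0.147, 0.035]]
len [0.04  0.144 0.04  0.143] yaw of y axis 3.019971114437744 centre [0.542 0.216 0.035]
brush in tray [0.05037276 0.00922226 0.035     ]
```

```bash
cat >> h.py <<'E'
q=np.array([.491,.213,0]);Mt=Ro.from_euler('z',-.121).as_matrix()
tg=q+Mt@[-.043,0,0]
E
python3 -c "
from h import *
need([.45,0,.22],Rflat(-.17));need(tg+[0,0,.10],Rflat(-.121))"
```

```text
need [ 2.497  0.1   -0.296] [ 6.821 -1.34  -2.927] t 15.8 F [ 0.5 -0.7 -1.8]
need [ 2.495  0.161 -0.643] [15.368 -4.757  0.878] t 15.8 F [ 0.5 -0.7 -1.8]
```

```bash
python3 -m crank '0 0 0 0 0 -1 20; 1 0 0 1.2 -0.5 -2 20; 2 0 -0.15 2.4 -0.8 -2.9 20; 2.5 0.1 -0.3 4 -1 -2.9 20; 2.5 0.1 -0.3 5.5 -1.2 -2.9 20; 2.5 0.1 -0.3 6.8 -1.34 -2.9 20; 2.5 0.16 -0.5 8.2 -2 -2.6 20; 2.5 0.16 -0.64 9.7 -2.8 -1.9 20; 2.5 0.16 -0.64 11.2 -3.2 -1 20; 2.5 0.16 -0.64 12.7 -3.8 -0.2 20; 2.5 0.16 -0.64 14 -4.4 0.4 20; 2.5 0.16 -0.64 15 -4.7 0.8 20; 2.5 0.16 -0.64 15.37 -4.76 0.88 20;2.5 0.16 -0.64 15.37 -4.76 0.88 20;2.5 0.16 -0.64 15.37 -4.76 0.88 20'; python3 -c "
from h import *
need(tg+[0,0,.03],Rflat(-.121));need(tg+[0,0,.005],Rflat(-.121))
m=r.camera_model('wrist');np.savez('w4.npz',**m)
cv2.imwrite('pics/w4.png',r.read_camera('wrist')[:,:,::-1])"
```

```text
time_s: 17.3
position: [0.4485, 0.2175, 0.1]
ee_rot: [-2.352, -2.083, 0.002]
force: [0.0, -0.3, -2.4]
grip_width: 0.0327
grip_force: 61.0
need [-0.008  0.006 -0.001] [ 0.029 -0.006  2.801] t 17.3 F [ 0.  -0.3 -2.4]
need [-0.008  0.006 -0.001] [ 0.03  -0.005  3.801] t 17.3 F [ 0.  -0.3 -2.4]
```

View pics/w4.png

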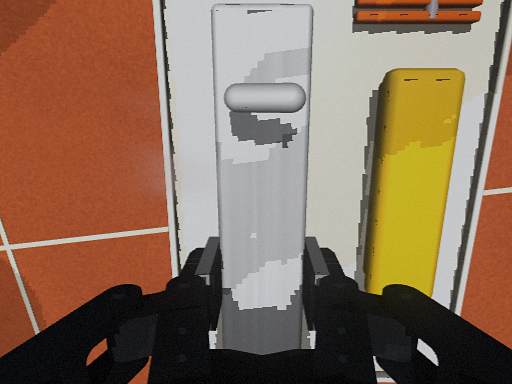

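```bash
python3 -m crank '0 0 0 0 0 1 20; 0 0 0 0 0 2 20; 0 0 0 0 0 2.6 20; 0 0 0 0 0 3 20; 0 0 0 0 0 3.2 20; 0 0 0 0 0 3.4 20; 0 0 0 0 0 3.48 20; 0 0 0 0 0 3.52 20; 0 0 0 0 0 3.52 20'
python3 -m crank '0 0 0 0 0 0.04 20; 0 0 0 0 0 0.04 20'|grep -E "posi|^force"; python3 -m crank '0 0 0 0 0 0.04 20; 0 0 0 0 0 0.04 20'|grep -E "posi|^force"
```

```text
time_s: 18.25
position: [0.4487, 0.2182, 0.0126]
ee_rot: [2.352, 2.083, 0.0]
force: [0.3, 0.5, -2.1]
grip_width: 0.0328
grip_force: 61.0
position: [0.4485, 0.2181, 0.0115]
force: [-0.3, -0.1, -2.2]
position: [0.4483, 0.2181, 0.0103]
force: [-0.3, -0.1, -2.1]
```

```bash
cat > g2.py <<'E'
from rig import r
import sys
o=r.get_obs();print(o["position"][2],o["force"]);sys.exit(int(o["force"][2]>2))
E
G="python3 g2.py"
python3 -m crank '0 0 0 0 0 0.04 20; 0 0 0 0 0 0.04 20'>/dev/null && $G && python3 -m crank '0 0 0 0 0 0.04 20; 0 0 0 0 0 0.04 20' >/dev/null && $G && python3 -m crank '0 0 0 0 0 0.04 20; 0 0 0 0 0 0.04 20' >/dev/null && $G && python3 -m crank '0 0 0 0 0 0.04 20; 0 0 0 0 0 0.04 20' >/dev/null && $G && python3 -m crank '0 0 0 0 0 0.04 20; 0 0 0 0 0 0.04 20' >/dev/null && $G && python3 -m crank '0 0 0 0 0 0.04 20; 0 0 0 0 0 0.04 20' >/dev/null && $G
```

```text
0.009197323220808944 [ 0.00343672  0.14584599 -2.20996252]
0.008190751576712271 [-0.08264852  0.01250794 -2.6569279 ]
0.0071968325995437205 [ 0.23130413  0.49120513 -2.5522744 ]
0.006196110706503066 [-0.26837691  0.54262285 -1.74430524]
0.005199991261347257 [ 0.0620081   0.56737028 -1.99941075]
0.004499067439712467 [-0.23298653  0.2801207   1.65196488]
```

```bash
python3 -m crank '0 0 0 0 0 0.02 33; 0 0 0 0 0 0.02 36; 0 0 0 0 0 0 40; 0 0 0 0 0 0 46; 0 0 0 0 0 0 50; 0 0 0 0 0 0 50; 0 0 0 0 0 -0.3 50; 0 0 0 0 0 -0.8 50; 0 0 0 0 0 -1.6 50; 0 0 0 0 0 -3 50; 0 0 0 0 0 -5 50; 0 0 0 -1 -3 -7 50; 0 0 0 -1 -3 -7 50; 0 0 0 -1 -3 -7 50'; python3 -c "
from h import *
cv2.imwrite('pics/top2.png',cv2.resize(r.read_camera('top')[140:280,80:390,::-1],None,fx=2.5,fy=2.5))
cv2.imwrite('pics/w5.png',r.read_camera('wrist')[:,:,::-1])"
```

```text
time_s: 21.25
position: [0.3672, 0.2016, 0.1824]
ee_rot: [2.351, 2.083, 0.001]
force: [0.1, -0.0, -2.1]
grip_width: 0.0499
grip_force: 0.0
```

View pics/w5.png

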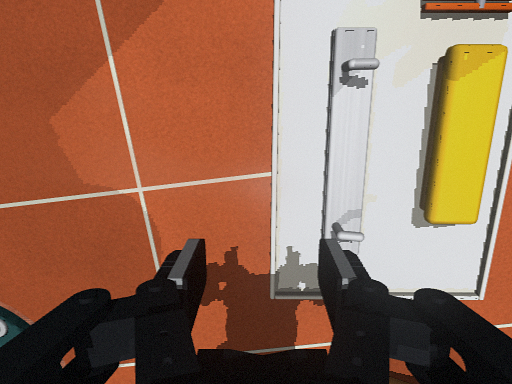

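View pics/top2.png

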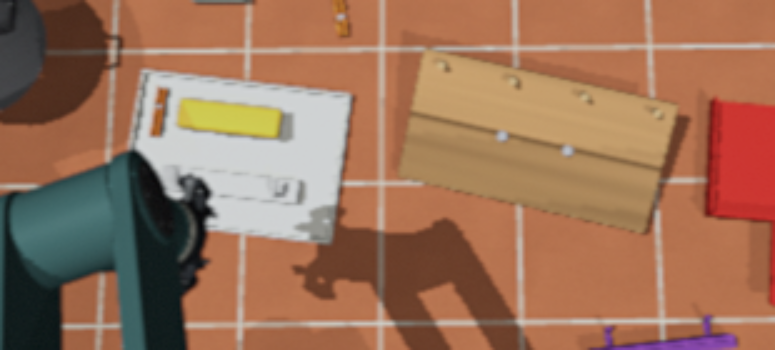

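The wrist picture shows the rail flat in the tray with its hooks up, about cols 325–378 and rows 27–255. It is parallel to the brush, and the fingers are clear of it. The top view shows the board bare apart from its two pins.

```bash
python3 -c "
from rig import r
print(r.get_obs()['force']); print(r.close_job())"
```

```text
[ 0.05990161  0.18015501 -0.05725189]
the job is handed in; nothing more can be done
None
```

The rail was slid to its stop, lifted off the pins and set down flat in the tray, hooks up and parallel to the brush; nothing else was seen to move, and the job was handed in at about 21 s, but no verdict was returned.

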